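# Refill the ratcheted sample-can feeder

### The job

Refill the desk sample feeder: flip its red ratchet pawl right over so that it lies back clear of the rack, then slide the blue follower fully back up the chute. Lay the green can and the red can in the chute, setting them down rather than dropping them, so that green is dispensed first (resting against the orange front stop) and red second, right behind it. Leave the blue can in its tray and the other desk things where they are.

Things in the scene. Friction and masses are not known exactly. Their poses are not given: they have to be found in the camera images.
- feeder: White can feeder fixed to the desk, about 260 x 210 x 140 mm: open-topped straight chute sloping up at 10 deg along feeder +x (y across, z up; origin on the desk under its middle). Along the floor: u uphill from the orange front stop (32 mm high), w square to the floor; u=w=0 is feeder (-125, 0, 35) mm. Floor u 0-244 mm, 118 mm wide; side walls 16 mm high, then flared 45 deg to w=28.
- front_seat (a point): Centre of the first-dispensed can when it rests against the front stop: u=26.5, w=26.5 mm, mid-width. (The steel rack, 11 saw teeth of 16 mm pitch, tops at w=15 mm, runs outside the +y wall from u=73 to 236 mm, at feeder y 75 to 91 mm.)
- back_seat (a point): Where the centre of the second can lies when it rests against the first: u=79.5, w=26.5 mm, mid-width.
- follower (a joint): Slide of the blue follower, m, growing uphill (backward): 0 = front face 35 mm from the stop, 0.155 = fully back at its end stop (front face at u=190 mm). About 6 N of friction holds it where left. With the pawl down it can go downhill but catches on the rack within 16 mm uphill; with the pawl flipped over it slides both ways.
- follower_top (a point): Middle of the top edge of the follower's upright plate: 14 mm thick along the chute, 110 mm wide, top 59 mm above the chute floor, square to the floor (leans 10 deg). Free in front and, down to 9 mm above the floor, behind: can be pinched from above across its thickness, or pushed. Moves with the follower.
- pawl (a joint): Red ratchet pawl, rad: 0 = down, tip in the rack (up to 0.2 on top of a tooth); grows as the tip is lifted, over the top and down toward the front stop, to 2.9 = flipped right over. Upright at about 2.27; its own weight (60 g, no spring) keeps it at either end. Hinged on the follower's +y end, it travels with it.
- pawl_pin (a point): Grip point on the pawl's red round cross pin, 10 mm diameter, level, parallel to feeder y, free from feeder y 92 to 137 mm; this point at y=122. It circles pawl_hinge at 48 mm radius; at joint 0 it is 31 mm uphill of and 37 mm below the hinge (along u and w). Only desk below; fingers fit both sides; pinch lightly (about 5 N), as it must turn between the fingers.
- pawl_hinge (a point): Point on the pawl's hinge axis (parallel to feeder y) level with pawl_pin (y=122 mm); 48 mm above the chute floor line, moves with the follower.
- tray: Shallow fixed cardboard tray, 290 x 124 x 26 mm high, three cans lying side by side across it at x = -85, 0 and +85 mm (which can lies where varies), between 12 mm high ribs. Origin under its centre, x along its length.
- can_green: Green drink can with a white band, full, 53 mm diameter, 104 mm long, about 0.2 kg, lying down. Origin at its centre; its axis is its own y (x and z turn as it rolls). Lies with its centre 30.5 mm above the desk.
- can_red: Red drink can with a black band, same size and frame as the green one.
- can_blue: Blue drink can with a yellow band, same size and frame; stays in the tray.
- flask: Bystander: upright dark red vacuum flask with black cap, 64 mm diameter, 190 mm high, beside the tray on the feeder's side. Origin under its centre.
- calculator: Bystander: black desk calculator, 150 x 105 x 19 mm. Origin under its centre, x along its length.
- printer: Bystander: black portable label printer, 120 x 130 x 68 mm. Origin under its centre.
- tape: Bystander: blue desk tape dispenser, 55 x 130 x 64 mm, long along y. Origin under its centre.
Things that resemble listed ones, but are neither listed nor needed, are in the scene too. There is more than one size of the can_green; the job needs the smaller.

How it is judged:
On the way, in this order (a step that is already met when the one before it is completed fails the run):
1. the pawl is flipped right over, clear of the rack (value of joint pawl above 2.5 rad), for 0.1 s.
2. the follower is slid fully back up the chute (value of joint follower above 0.145 m), for 0.1 s.
At the end, for the whole second after the job is handed in: Follower within 12 mm of its back end stop, green can resting at the front stop (centre within 15 mm of front_seat), red can right behind it (within 18 mm of back_seat), both still; blue can within 30 mm of where it lay in the tray (value of joint follower above 0.143 m and distance between can_green and front_seat below 0.015 m and distance between can_red and back_seat below 0.018 m and linear speed of each of can_green, can_red below 0.03 m/s and distance of can_blue from where it was at the start of the episode below 0.03 m); the robot touches nothing.
It fails at once if the flask is moved more than 30 mm or tipped (distance of flask from where it was at the start of the episode above 0.03 m or angle between flask's own z axis and vertical above 0.4 rad).
It fails at once if the calculator, printer or tape dispenser is moved more than 30 mm (distance of any of calculator, printer, tape from where it was at the start of the episode above 0.03 m).
It fails at once if the blue can is moved more than 30 mm (distance of can_blue from where it was at the start of the episode above 0.03 m).
It fails at once if the green can is dropped (falls free at over 0.9 m/s, about 40 mm) (linear speed of can_green above 0.9 m/s and contact force between can_green and the fingers below 0.1 N).
It fails at once if the red can is dropped (falls free at over 0.9 m/s, about 40 mm) (linear speed of can_red above 0.9 m/s and contact force between can_red and the fingers below 0.1 N).
It also fails if it takes over 72 s, if anything falls off the work surface, if the arm or the gripper's body presses on something with over 40 N, if the wrist force passes 120 N, or if a joint passes its speed limit or range.

### The arm

A 6-joint arm with a two-finger parallel gripper is mounted at the origin on the work surface. World frame = base frame: x ahead of the robot, y to its left, z up, the work surface at z = 0. Lengths are in m, angles in rad, forces in N, time in s.
With the tool pointing down it reaches from about 0.375 to 0.75 m from the base axis. Payload 9 kg.
Tool frame: the origin (TCP) lies midway between the tips of the shut fingers; the grasp point (between the pads) lies 19 mm behind it (env.grasp_offset is the z of the grasp point in the tool frame, in m); z points along the fingers, y is the line along which they close (so a half turn about z gives the same grasp; the last joint's range is limited). The gripper opens to 85 mm and grips with 20 to 120 N. Pads are 22 mm wide; open, the fingers measure 114 mm over their backs; the gripper's body (76 mm by 85 mm) begins 54 mm behind the grasp point. The pads swing forward as they close: fully open they stand 13 mm farther back than shut.
Start: joints at [-1.364, 0.104, 0.097, 1.564, 0, 1.353], TCP at [0.247, -0.547, 0.231] pointing down, gripper open.
Joint ranges: [-2.99, 2.99], [-0.84, 1.86], [-1.1, 1.16], [-1.84, 2.11], [-1.51, 1.56], [-3.14, 3.14]. Speed limits (rad/s): [2.22, 2.22, 2.57, 3.14, 3.14, 3.14].

### API

Orientations are given as a 3x3 rotation matrix whose columns are the frame's x, y, z axes.
In Python, from plant import env, imaging, sign_off gives the robot as it stands. The module is installed in compiled form; this text tells all that it offers.
- The arm moves only by the tool servo_tool, never from a script. Its argument "commands" is a list of rows, each a list of 2 entries, a list of its own where there are three numbers: the shift along the tool's x, y, z in m, then the turn, a rotation vector about the tool's x, y, z in rad. In form: [[[tx, ty, tz], [wx, wy, wz]], ...]. A call has 1 to 5 rows; each row shifts and turns the commanded pose from where the row before left it, along the tool's axes as they then stand; what a row does not reach is not made up. A row lasts 1/8 s, in which the tool goes at most 62.5 mm and 10.7 degrees, less where a joint would pass 70% of its speed; a pose out of reach is approached as far as the arm can. A call is refused whole if a number of a shift passes 0.0625 or a number of a turn 0.188, either way. A call with a gripper value outside its range is refused whole. "gripper" is the opening in per cent of the stroke, from 0 (shut) to 100 (fully open), set as the call begins (left out, the last holds). The fingers move at their own pace and stop on an object; "squeeze" is the grip in N (left out, the last holds). Time passes only in rows, so rows that do not move let the fingers close. It gives the time, the measured TCP pose, the force, the opening and the grip force at its end, in the units of the state.
- env.observe(): the state, without advancing time (a new reading comes with each control period).
- imaging.capture(name): name is "side" or "top" or "wrist"; returns a dict with "frame" (384x512x3 uint8, blue, green, red), "intrinsics" (3x3 intrinsics, pixels), "dist_coeffs" ([k1, k2, p1, p2, k3] as OpenCV has them; the pictures are not rectified), "world_from_camera" (4x4, takes a point from camera to world coordinates); the wrist camera has in their place "hand_eye" (4x4, takes a point from camera to tool coordinates, whose origin is the TCP and whose axes are the flange's). Camera axes: x right, y down, z forward; pixel columns grow to the right and rows downward; lengths in m; the calibration is good to about 2 mm. A picture is of the moment at which its call begins: read the wrist's pose just before it. There is no depth.
- sign_off(): hands the job in; it is judged then, once.
The state is a dict: "time": time; "joints": joint angles; "dq": joint speeds; "joint_torque": joint torques, N m; "eef_pos": TCP position; "orientation": TCP orientation; "force": force on the tool from outside, world axes, zero at the start; "ft_torque": the same for the moment, N m; "gripper_width": finger opening in m; "gripper_force": force on a finger pad.
Only numpy, scipy, OpenCV 4.12 (cv2) and the standard library are available. Lean on these libraries where they do the work, as an engineer would, in place of code of your own. Each camera call takes 0.05 s, during which the arm holds its last target. There are 200 camera calls.

## Working session

There is one attempt and no reset: what is moved stays moved. The work goes in short steps, Python scripts to look and compute and a tool call to move; the robot and the scene stay as the last step left them, time stands still between calls to the robot, and variables do not carry over. Pictures are saved under pics/ and viewed, at most 10 in all, crops included, and the job is handed in when it is done.

Besides the shell and the picture viewer there is one more tool, called after "Emit:" as name([rows], argument=value, ...), one row to a line, values as JSON. servo_tool: Moves the arm, as the interface text tells. Its arguments: {"type":"object","properties":{"commands":{"type":"array"},"gripper":{"type":"number"},"squeeze":{"type":"number"}},"required":["commands"]}

```bash
mkdir -p pics; python3 - <<'E'
from plant import env, imaging
import cv2,pickle
s=env.observe();print(s)
d={n:imaging.capture(n) for n in("side","top")}
pickle.dump(d,open("d0.pkl","wb"))
for n in d:
    cv2.imwrite(f"pics/{n}0.png",cv2.resize(d[n]["frame"],(800,600),interpolation=cv2.INTER_CUBIC)); print(n,d[n]["intrinsics"],d[n]["dist_coeffs"],d[n]["world_from_camera"])
print(env.grasp_offset)
E
```

```text
{'time': 0.0, 'joints': array([-1.36370456e+00,  1.04673093e-01,  9.64347091e-02,  1.56391972e+00,
        2.83606891e-05,  1.35310202e+00]), 'dq': array([-0.00024225, -0.00013526, -0.00040267,  0.00159641, -0.00161148,
        0.00017175]), 'joint_torque': array([ 7.97148023e-04, -5.56932771e+01,  5.03651440e+01,  1.68860232e-02,
       -3.48509575e-04, -1.76544057e-05]), 'eef_pos': array([ 0.24722141, -0.54631522,  0.23051867]), 'orientation': array([[ 9.11126966e-01,  4.12125694e-01, -2.52246351e-04],
       [ 4.12125646e-01, -9.11126040e-01,  1.33850994e-03],
       [ 3.21806118e-04, -1.32350969e-03, -9.99999072e-01]]), 'force': array([-0.75771767, -0.59314425, -0.65330915]), 'ft_torque': array([ 0.07320791,  0.00108197, -0.01803767]), 'gripper_force': 0.0, 'gripper_width': 0.08525763764556495}
side [[378.95142105   0.         255.86055567]
 [  0.         378.95142105 187.8650832 ]
 [  0.           0.           1.        ]] [-0.03300349  0.          0.          0.          0.        ] [[ 0.99466213 -0.05513196  0.08722219  0.48401573]
 [-0.1030537  -0.48806178  0.86670389 -1.08356023]
 [-0.00521327 -0.87106611 -0.49113812  0.66107094]
 [ 0.          0.          0.          1.        ]]
top [[436.7010434    0.         252.91142656]
 [  0.         436.7010434  198.75250865]
 [  0.           0.           1.        ]] [0.05632257 0.         0.         0.         0.        ] [[-3.27647821e-03 -9.95528954e-01  9.44000344e-02  4.56873850e-01]
 [-9.99993889e-01  3.14672786e-03 -1.52329908e-03 -5.60394553e-02]
 [ 1.21943712e-03 -9.44044486e-02 -9.95533180e-01  1.52565046e+00]
 [ 0.00000000e+00  0.00000000e+00  0.00000000e+00  1.00000000e+00]]
-0.0187
```

View pics/top0.png

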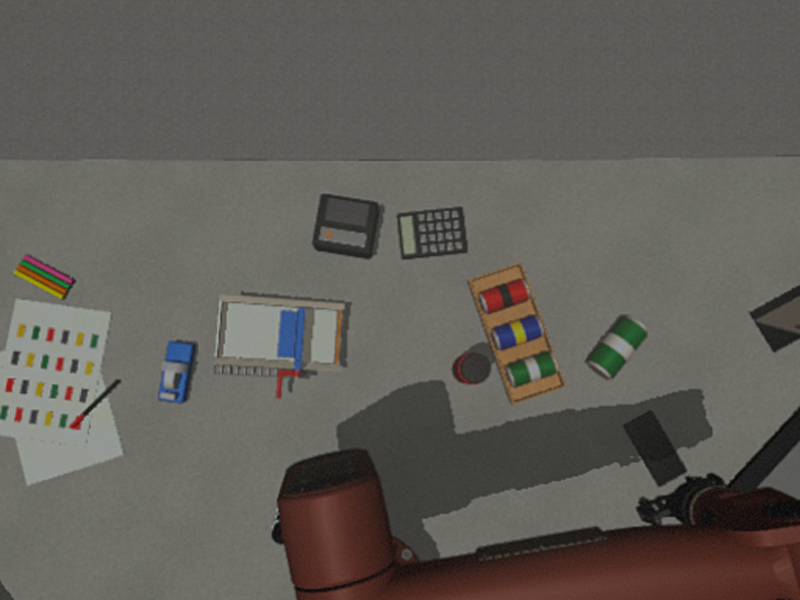

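View pics/side0.png

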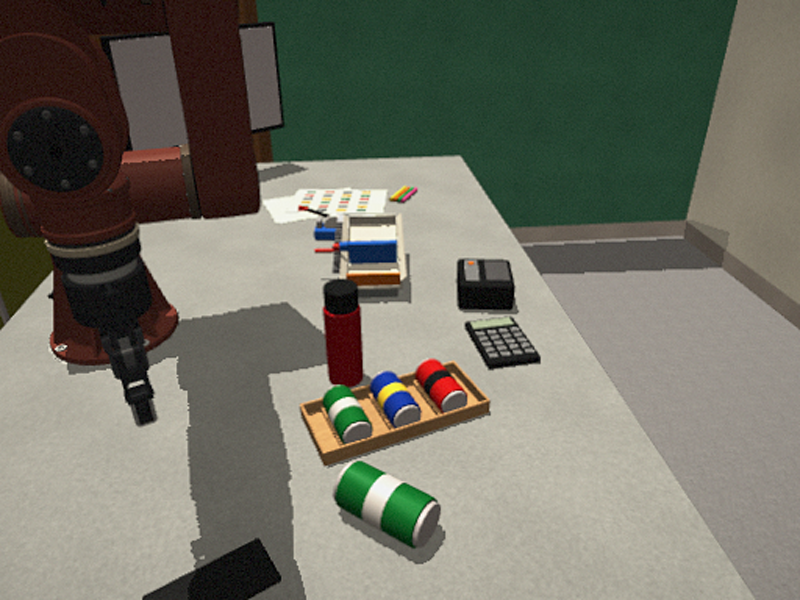

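The top view shows the feeder at about (285,335) in the 800x600 picture, with the orange stop to the right and the red pawl at (285,380). The tray cans are red (508,296), blue (517,333) and green (531,369), with the flask at (472,368). The large green can at (617,346) is the decoy.

```bash
cat > h.py <<'E'
import numpy as np,cv2
def ray(c,uv,T=None):
    T=c["world_from_camera"] if T is None else T
    n=cv2.undistortPoints(np.array(uv,float).reshape(-1,1,2),c["intrinsics"],np.array(c["dist_coeffs"])).reshape(-1,2)
    return T[:3,3],np.c_[n,np.ones(len(n))]@T[:3,:3].T
def onz(c,uv,z,T=None):
    o,d=ray(c,uv,T); return o+d*((z-o[2])/d[:,2])[:,None]
def mask(f,h0,h1,s=110,v=40):
    h=cv2.cvtColor(f,cv2.COLOR_BGR2HSV).astype(int); H=h[...,0]
    m=((H>=h0)&(H<=h1)) if h0<=h1 else ((H>=h0)|(H<=h1))
    return (m&(h[...,1]>s)&(h[...,2]>v)).astype(np.uint8)
def blobs(m,amin=8):
    n,l,st,c=cv2.connectedComponentsWithStats(m)
    return [(st[i].tolist(),c[i].round(1).tolist(),cv2.minAreaRect(np.argwhere(l==i)[:,::-1].astype(np.float32))) for i in range(1,n) if st[i,4]>=amin]
E
python3 - <<'E'
from h import *;import pickle
d=pickle.load(open("d0.pkl","rb"));t=d["top"];f=t["frame"]
for n,a in dict(red=(172,4),orange=(6,18),green=(50,80),blue=(100,125),yellow=(22,34)).items():
    for b in blobs(mask(f,*a)):
        if b[1][1]>100 and b[1][1]<275 and 90<b[1][0]<370: print(n,b[0],b[1],[np.round(x,1) for x in b[2]],onz(t,[b[1]],.045)[0].round(4))
cr=f[180:265,130:235];cv2.imwrite("pics/cr.png",cv2.resize(cr,None,fx=7,fy=7,interpolation=cv2.INTER_CUBIC))
E
```

```text
red [324, 179, 14, 16, 148] [330.9, 186.2] [array([331. , 186.1]), array([13.6, 10.8]), np.float64(71.6)] [ 0.6394 -0.3243  0.045 ]
red [308, 184, 15, 16, 153] [315.4, 191.4] [array([315.5, 191.5]), array([13.9, 11.4]), np.float64(71.6)] [ 0.6218 -0.2713  0.045 ]
red [292, 227, 14, 19, 58] [295.9, 236.9] [array([296.8, 237.4]), array([19.6, 10.8]), np.float64(71.6)] [ 0.4675 -0.203   0.045 ]
red [177, 237, 15, 18, 88] [181.9, 242.3] [array([184. , 245.5]), array([17., 14.]), np.float64(90.0)] [0.4508 0.1812 0.045 ]
orange [209, 148, 4, 4, 14] [210.3, 149.5] [array([210.5, 149.5]), array([3., 3.]), np.float64(90.0)] [0.7678 0.0876 0.045 ]
orange [300, 168, 62, 91, 1482] [329.0, 213.3] [array([330.3, 213. ]), array([83.9, 36.2]), np.float64(70.6)] [ 0.5469 -0.3161  0.045 ]
orange [214, 198, 5, 35, 71] [216.0, 215.0] [array([216., 215.]), array([ 2. , 34.1]), np.float64(3.8)] [0.5423 0.0671 0.045 ]
green [344, 227, 11, 14, 104] [349.1, 233.5] [array([348.9, 232.9]), array([13. ,  8.9]), np.float64(71.6)] [ 0.4786 -0.3822  0.045 ]
green [327, 233, 12, 13, 106] [332.8, 238.9] [array([332.
[... 163 characters left out ...]
), np.float64(3.9)] [0.5451 0.1669 0.045 ]
blue [333, 203, 13, 15, 119] [339.7, 209.6] [array([339.7, 209.5]), array([13.4,  9.1]), np.float64(68.2)] [ 0.5594 -0.3525  0.045 ]
blue [317, 208, 13, 15, 124] [323.4, 215.0] [array([323.4, 214.9]), array([13.3,  9.4]), np.float64(70.0)] [ 0.5412 -0.297   0.045 ]
blue [106, 219, 18, 14, 201] [114.5, 225.1] [array([114.5, 225. ]), array([16.1, 12.5]), np.float64(8.7)] [0.5097 0.4078 0.045 ]
blue [101, 238, 20, 20, 156] [112.8, 248.2] [array([110.6, 247.2]), array([17.1, 18.8]), np.float64(8.1)] [0.4325 0.4112 0.045 ]
yellow [327, 205, 10, 16, 89] [331.6, 212.1] [array([331.6, 212.2]), array([14.5,  6. ]), np.float64(71.6)] [ 0.551  -0.3249  0.045 ]
```

View pics/cr.png

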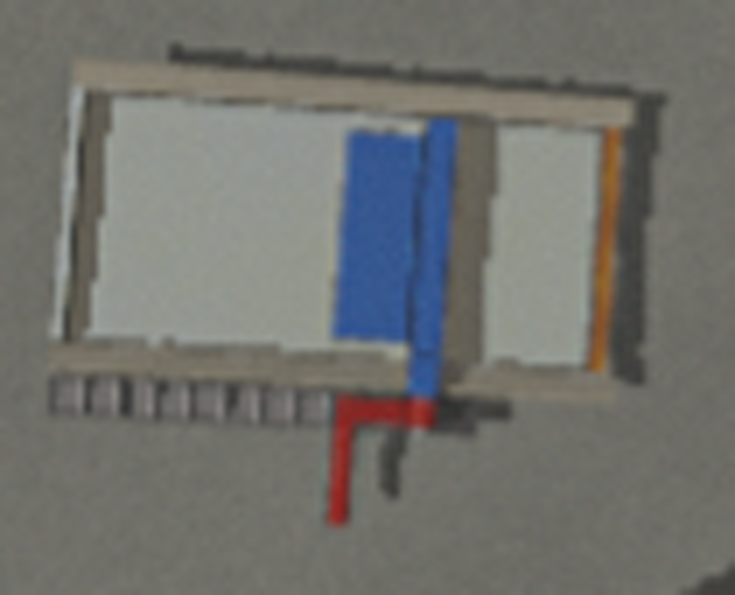

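The crop shows the feeder rims, the orange stop at (608,248), the follower's top bar from (443,118) to (424,398), and the pawl pin from (343,405) to (338,523).

```bash
python3 - <<'E'
from h import *;import pickle
d=pickle.load(open("d0.pkl","rb"));t=d["top"];s=d["side"]
P=lambda X,Y,z: onz(t,[[130+(X+.5)/7-.5,180+(Y+.5)/7-.5]],z)[0]
a,b=P(75,60,.105),P(637,98,.0626); c,e=P(50,372,.105),P(617,402,.0626)
for p,q in((a,b),(c,e),(a,c),(b,e),(P(440,120,.11),P(422,395,.11)),(P(615,128,.0665),P(597,368,.0665))):
    v=p-q;print(p.round(4),q.round(4),np.hypot(*v[:2]).round(4),np.degrees(np.arctan2(v[1],v[0])).round(1))
print("pin",P(343,440,.065),P(338,523,.065), "plate mid", P(433,245,.11),"orange mid",P(606,248,.0665))
# cans at z .0305+~.024 : band centres
f=t["frame"]
# tray rect
m=mask(f,6,18)|mask(f,100,125)|mask(f,22,34)|mask(f,172,4)
for n,(x,y) in dict(red=((330.9+315.4)/2,(186.2+191.4)/2),blue=(331.6,212.1),green=((349.1+332.8)/2,(233.5+238.9)/2)).items(): print(n,onz(t,[[x,y]],.045)[0])
print("flask cap",onz(t,[[472/1.5625,366/1.5625]],.19))
# flask side
for b in blobs(mask(s["frame"],170,6,110,30),60): print(b[0],b[1])
E
```

```text
[0.6275 0.3091 0.105 ] [0.6135 0.0506 0.0626] 0.2589 86.9
[0.4826 0.3173 0.105 ] [0.4679 0.0595 0.0626] 0.2583 86.7
[0.6275 0.3091 0.105 ] [0.4826 0.3173 0.105 ] 0.1451 -3.3
[0.6135 0.0506 0.0626] [0.4679 0.0595 0.0626] 0.1459 -3.5
[0.5984 0.1386 0.11  ] [0.4711 0.1455 0.11  ] 0.1275 -3.1
[0.5986 0.0608 0.0665] [0.484  0.0688 0.0665] 0.1149 -4.0
pin [0.45049055 0.18903323 0.065     ] [0.41148881 0.19080775 0.065     ] plate mid [0.54024666 0.14120968 0.11      ] orange mid [0.5410726  0.06480735 0.0665    ]
red [ 0.63059514 -0.29784041  0.045     ]
blue [ 0.55097622 -0.32493412  0.045     ]
green [ 0.4695688  -0.35458855  0.045     ]
flask cap [[ 0.47447697 -0.20748798  0.19      ]]
[0, 0, 123, 156, 6361] [52.2, 83.4]
[47, 0, 33, 22, 228] [65.4, 9.2]
[88, 0, 18, 21, 146] [97.5, 10.8]
[105, 0, 61, 140, 3954] [137.0, 64.7]
[32, 165, 38, 69, 735] [47.2, 213.2]
[88, 172, 26, 53, 449] [101.0, 202.7]
[207, 195, 25, 53, 1032] [219.8, 221.9]
[266, 230, 20, 19, 182] [273.7, 236.8]
[275, 241, 22, 23, 233] [283.3, 249.1]
```

```bash
cat >> h.py <<'E'
from scipy.spatial.transform import Rotation as Ro
def Rd(yaw):
    c,s=np.cos(np.radians(yaw)),np.sin(np.radians(yaw)); return np.array([[c,s,0],[s,-c,0],[0,0,-1.]])
def plan(way,p=None,R=None):
    """way: list of (pos,yaw_deg,nrows); prints rows in tool axes, 5 a call"""
    if p is None:
        from plant import env; o=env.observe(); p,R=o["eef_pos"],o["orientation"]
    p=np.array(p,float);rows=[]
    for q,yaw,n in way:
        p0,q=p.copy(),np.array(q,float); w=Ro.from_matrix(R.T@Rd(yaw)).as_rotvec()/n
        for i in range(n):
            t=np.round(R.T@(p0+(q-p0)*(i+1)/n-p),3); r=np.round(w,3)
            rows.append([t.tolist(),r.tolist()]); p=p+R@t; R=R@Ro.from_rotvec(r).as_matrix()
    for i in range(0,len(rows),5): print(str(rows[i:i+5]).replace(" ","").replace("-0.0,","0,").replace("0.0,","0,").replace("-0.0]","0]").replace("0.0]","0]"))
def st():
    from plant import env;o=env.observe();print(round(o["time"],2),o["eef_pos"].round(4),"yaw",np.degrees(np.arctan2(o["orientation"][1,0],o["orientation"][0,0])).round(1),"tilt",o["orientation"][:,2].round(3),o["force"].round(1),o["gripper_width"].round(4),o["gripper_force"])
E
python3 - <<'E'
from h import *
plan([((.40,-.25,.28),95.5,7),((.426,.19,.16),176.8,8)])
E
```

```text
[[[0.037,-0.03,-0.007],[0,0,-0.177]],[[0.042,-0.022,-0.007],[0,0,-0.177]],[[0.046,-0.015,-0.007],[0,0,-0.177]],[[0.047,-0.007,-0.007],[0,0,-0.177]],[[0.047,0.002,-0.007],[0,0,-0.177]]]
[[[0.047,0.01,-0.007],[0,0,-0.177]],[[0.044,0.019,-0.007],[0,0,-0.177]],[[0.054,0.008,0.015],[0,0,-0.178]],[[0.052,0.018,0.015],[0,0,-0.178]],[[0.049,0.027,0.015],[0,0,-0.178]]]
[[[0.042,0.035,0.015],[0,0,-0.178]],[[0.036,0.042,0.015],[0,0,-0.178]],[[0.028,0.047,0.015],[0,0,-0.178]],[[0.019,0.052,0.015],[0,0,-0.178]],[[0.01,0.054,0.015],[0,0,-0.178]]]
```

Emit:
servo_tool([
  [[0.037, -0.03, -0.007], [0, 0, -0.177]],
  [[0.042, -0.022, -0.007], [0, 0, -0.177]],
  [[0.046, -0.015, -0.007], [0, 0, -0.177]],
  [[0.047, -0.007, -0.007], [0, 0, -0.177]],
  [[0.047, 0.002, -0.007], [0, 0, -0.177]],
], squeeze=5)

```text
time: 0.72
eef_pos: [0.3566, -0.3335, 0.2662]
orientation: [[0.253, 0.968, -0.0], [0.968, -0.253, 0.0], [0.0, -0.0, -1.0]]
force: [1.1, 0.9, 0.5]
gripper_width: 0.0855
gripper_force: 0.0
```

Emit:
servo_tool([
  [[0.047, 0.01, -0.007], [0, 0, -0.177]],
  [[0.044, 0.019, -0.007], [0, 0, -0.177]],
  [[0.054, 0.008, 0.015], [0, 0, -0.178]],
  [[0.052, 0.018, 0.015], [0, 0, -0.178]],
  [[0.049, 0.027, 0.015], [0, 0, -0.178]],
])

```text
time: 1.35
eef_pos: [0.4098, -0.083, 0.2345]
orientation: [[-0.591, 0.807, -0.0], [0.807, 0.591, 0.0], [0.0, 0.0, -1.0]]
force: [1.0, 0.2, 0.5]
gripper_width: 0.0854
gripper_force: 0.0
```

Emit:
servo_tool([
  [[0.042, 0.035, 0.015], [0, 0, -0.178]],
  [[0.036, 0.042, 0.015], [0, 0, -0.178]],
  [[0.028, 0.047, 0.015], [0, 0, -0.178]],
  [[0.019, 0.052, 0.015], [0, 0, -0.178]],
  [[0.01, 0.054, 0.015], [0, 0, -0.178]],
], gripper=50)

```text
time: 1.98
eef_pos: [0.4253, 0.1917, 0.1597]
orientation: [[-0.999, 0.048, 0.0], [0.048, 0.999, -0.0], [-0.0, -0.0, -1.0]]
force: [1.5, -0.1, 1.1]
gripper_width: 0.0427
gripper_force: 0.0
```

```bash
python3 - <<'E'
from h import *
from plant import env,imaging
import pickle
o=env.observe();c=imaging.capture("wrist");pickle.dump((o,c),open("w1.pkl","wb"))
T=np.eye(4);T[:3,:3]=o["orientation"];T[:3,3]=o["eef_pos"];T=T@c["hand_eye"];print(c["hand_eye"].round(3))
for b in blobs(mask(c["frame"],172,6,120,50),60):
    box=cv2.boxPoints(b[2]); print(b[0],b[1]); print(onz(c,box,.066,T).round(4)[:,:2].tolist(), box.round().tolist())
cv2.imwrite("pics/w1.png",c["frame"])
E
```

```text
[[ 0.    -0.957 -0.292  0.076]
 [ 1.     0.    -0.    -0.002]
 [ 0.    -0.292  0.957 -0.142]
 [ 0.     0.     0.     1.   ]]
[216, 175, 45, 79, 1223] [245.5, 221.3]
[[0.4782, 0.1469], [0.4073, 0.1876], [0.4236, 0.2146], [0.4973, 0.1755]] [[211.0, 250.0], [252.0, 172.0], [285.0, 189.0], [244.0, 268.0]]
```

View pics/w1.png

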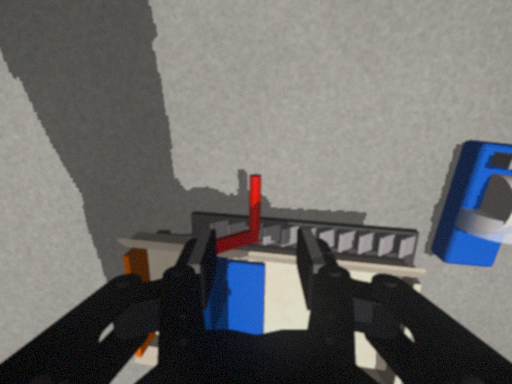

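The wrist view shows the pin from its end at (256,175) to its root at (254,228), between the open fingers at x of about 200 and 315.

```bash
python3 - <<'E'
from h import *
import pickle
o,c=pickle.load(open("w1.pkl","rb"))
T=np.eye(4);T[:3,:3]=o["orientation"];T[:3,3]=o["eef_pos"];T=T@c["hand_eye"]
m=mask(c["frame"],172,6,120,50)
r=[175,180,190,200,210];pts=[]
for y in r:
    x=np.where(m[y])[0]; pts.append([x.mean(),y])
print(np.array(pts).round(1).tolist(),onz(c,pts,.066,T).round(4).tolist())
print("orange",[(b[1],onz(c,[b[1]],.06,T).round(3)) for b in blobs(mask(c["frame"],6,18,150,60),100)])
plan([((.426,.189,.047),176.8,5)])
E
```

```text
[[255.5, 175.0], [255.0, 180.0], [255.0, 190.0], [254.5, 200.0], [254.5, 210.0]] [[0.4101, 0.1902, 0.066], [0.4144, 0.1896, 0.066], [0.4231, 0.1892, 0.066], [0.432, 0.1883, 0.066], [0.4412, 0.1879, 0.066]]
orange [([136.5, 263.0], array([[0.491, 0.075, 0.06 ]])), ([144.8, 344.1], array([[0.586, 0.067, 0.06 ]]))]
[[[-0.001,-0.002,0.022],[0,0,0.004]],[[0,-0.001,0.022],[0,0,0.004]],[[-0.001,-0.002,0.022],[0,0,0.004]],[[0,-0.001,0.022],[0,0,0.004]],[[-0.001,-0.002,0.022],[0,0,0.004]]]
```

Emit:
servo_tool([
  [[-0.001, -0.002, 0.022], [0, 0, 0.004]],
  [[0, -0.001, 0.022], [0, 0, 0.004]],
  [[0, -0.001, 0.022], [0, 0, 0]],
  [[0, 0, 0.022], [0, 0, 0]],
  [[0, 0, 0.024], [0, 0, 0]],
])

```text
time: 2.65
eef_pos: [0.4262, 0.1857, 0.0474]
orientation: [[-0.998, 0.062, -0.0], [0.062, 0.998, -0.0], [0.0, -0.0, -1.0]]
force: [0.5, -0.8, -0.2]
gripper_width: 0.0429
gripper_force: 0.0
```

Emit:
servo_tool([
  [[0, 0, 0], [0, 0, 0]],
  [[0, 0, 0], [0, 0, 0]],
  [[0, 0, 0], [0, 0, 0]],
  [[0, 0, 0], [0, 0, 0]],
], gripper=0)

```text
time: 3.15
eef_pos: [0.4256, 0.1885, 0.0491]
orientation: [[-0.998, 0.06, -0.001], [0.06, 0.998, 0.006], [0.001, 0.006, -1.0]]
force: [-4.2, 16.5, -1.5]
gripper_width: 0.0094
gripper_force: 22.6
```

```bash
python3 - <<'E'
from h import *
st()
# arc: in tool y (=feeder x) and -z
a=np.radians(np.array([-40,-25,-10,5,20,35,50,65,80,92,104,115,124])); y=.048*np.cos(a); z=.048*np.sin(a)
print(np.c_[a[1:]*57.3,np.diff(y),-np.diff(z)].round(4))
E
```

```text
Traceback (most recent call last):
  File "h.py", line 30, in st
    from plant import env;o=env.observe();print(round(o["time"],2),o["eef_pos"].round(4),"yaw",np.degrees(np.arctan2(o["orientation"][1,0],o["orientation"][0,0])).round(1),"tilt",o["orientation"][:,2].round(3),o["force"].round(1),o["gripper_width"].round(4),o["gripper_force"])
                                                                                                                                                                                                                                      ^^^^^^^^^^^^^^^^^^^^^^^^
AttributeError: 'float' object has no attribute 'round'
```

```bash
sed -i 's/o\["gripper_width"\].round(4)/round(o["gripper_width"],4)/' h.py; python3 - <<'E'
from h import *
st()
a=np.radians(np.array([-39,-25,-10,5,20,35,50,65,80,92,104,115,124])); y=.048*np.cos(a); z=.048*np.sin(a)
print(np.c_[a[1:]*57.3,np.diff(y),-np.diff(z)].round(4))
E
```

```text
3.15 [0.4256 0.1885 0.0491] yaw 176.6 tilt [-0.001  0.006 -1.   ] [-4.2 16.5 -1.5] 0.0094 22.64135241508484
[[-2.500180e+01  6.200000e-03 -9.900000e-03]
 [-1.000070e+01  3.800000e-03 -1.200000e-02]
 [ 5.000400e+00  5.000000e-04 -1.250000e-02]
 [ 2.000150e+01 -2.700000e-03 -1.220000e-02]
 [ 3.500260e+01 -5.800000e-03 -1.110000e-02]
 [ 5.000370e+01 -8.500000e-03 -9.200000e-03]
 [ 6.500480e+01 -1.060000e-02 -6.700000e-03]
 [ 8.000590e+01 -1.200000e-02 -3.800000e-03]
 [ 9.200680e+01 -1.000000e-02 -7.000000e-04]
 [ 1.040077e+02 -9.900000e-03  1.400000e-03]
 [ 1.150085e+02 -8.700000e-03  3.100000e-03]
 [ 1.240091e+02 -6.600000e-03  3.700000e-03]]
```

Emit:
servo_tool([
  [[0, 0.003, -0.001], [0, 0, 0]],
  [[0, 0.006, -0.01], [0, 0, 0]],
  [[0, 0.004, -0.012], [0, 0, 0]],
  [[0, 0, -0.012], [0, 0, 0]],
  [[0, -0.003, -0.012], [0, 0, 0]],
])

```text
time: 3.78
eef_pos: [0.4264, 0.1952, 0.0962]
orientation: [[-0.998, 0.062, -0.001], [0.062, 0.998, -0.002], [0.001, -0.002, -1.0]]
force: [-3.6, -6.2, -5.4]
gripper_width: 0.0091
gripper_force: 21.9
```

Emit:
servo_tool([
  [[0, -0.006, -0.011], [0, 0, 0]],
  [[0, -0.008, -0.009], [0, 0, 0]],
  [[0, -0.011, -0.007], [0, 0, 0]],
  [[0, -0.012, -0.004], [0, 0, 0]],
])

```text
time: 4.28
eef_pos: [0.4246, 0.1592, 0.1278]
orientation: [[-0.998, 0.061, 0.0], [0.061, 0.998, 0.002], [-0.0, 0.002, -1.0]]
force: [-5.9, 3.4, 1.3]
gripper_width: 0.0088
gripper_force: 20.7
```

Emit:
servo_tool([
  [[0, -0.01, -0.001], [0, 0, 0]],
  [[0, -0.01, 0.001], [0, 0, 0]],
  [[0, -0.009, 0.003], [0, 0, 0]],
  [[0, -0.006, 0.003], [0, 0, 0]],
  [[0, 0, 0], [0, 0, 0]],
])

```text
time: 4.9
eef_pos: [0.4231, 0.1234, 0.1206]
orientation: [[-0.998, 0.063, 0.001], [0.063, 0.998, -0.0], [-0.001, -0.0, -1.0]]
force: [-1.4, 0.6, 1.5]
gripper_width: 0.0091
gripper_force: 20.4
```

Emit:
servo_tool([
  [[0, 0, 0], [0, 0, 0]],
  [[0, 0, 0], [0, 0, 0]],
  [[0, 0, -0.03], [0, 0, 0]],
  [[0, 0, -0.03], [0, 0, 0]],
], gripper=50)

```text
time: 5.4
eef_pos: [0.4223, 0.124, 0.1808]
orientation: [[-0.998, 0.062, -0.001], [0.062, 0.998, -0.0], [0.001, -0.0, -1.0]]
force: [0.4, 0.6, 0.5]
gripper_width: 0.0426
gripper_force: 0.0
```

```bash
python3 - <<'E'
from h import *
st()
from plant import imaging
import pickle
c={n:imaging.capture(n) for n in("side","wrist")}
a=cv2.resize(c["side"]["frame"][120:200,180:290],None,fx=5,fy=5)
b=cv2.resize(c["wrist"]["frame"],(533,400))[:, :240+160]
h=400
cv2.imwrite("pics/p2.png",np.hstack([cv2.resize(a,(400,291)),cv2.resize(c["wrist"]["frame"],(388,291))]))
E
```

```text
5.4 [0.4223 0.124  0.1808] yaw 176.5 tilt [-0.001 -0.    -1.   ] [0.4 0.6 0.5] 0.0426 0.0
```

View pics/p2.png

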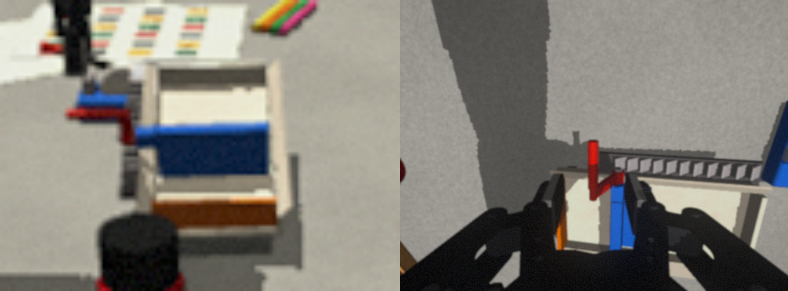

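The pawl is now lying over toward the orange stop. Next I push the follower back with closed fingers.

```bash
python3 - <<'E'
from h import *
plan([((.546,.104,.17),176.8,3),((.546,.104,.085),176.8,2),((.550,.184,.099),176.8,3),((.551,.216,.105),176.8,2)])
E
```

```text
[[[-0.041,-0.004,0.005],[0,0.002,-0.002]],[[-0.041,-0.004,0.004],[0,0.002,-0.002]],[[-0.041,-0.005,0.005],[0,0.002,-0.002]],[[0,0,0.042],[0,-0.001,0]],[[0,0,0.043],[0,-0.001,0]]]
[[[0,0.027,-0.005],[0,0,0]],[[0,0.027,-0.004],[0,0,0]],[[0.001,0.026,-0.005],[0,0,0]],[[0,0.016,-0.003],[0,0,0]],[[0,0.016,-0.003],[0,0,0]]]
```

Emit:
servo_tool([
  [[-0.041, -0.004, 0.004], [0, 0, -0.002]],
  [[-0.041, -0.004, 0.004], [0, 0, -0.002]],
  [[-0.041, -0.005, 0.005], [0, 0, -0.002]],
  [[0, 0, 0.042], [0, 0, 0]],
  [[0, 0, 0.043], [0, 0, 0]],
], gripper=0)

```text
time: 6.12
eef_pos: [0.5449, 0.1034, 0.0805]
orientation: [[-0.998, 0.056, -0.0], [0.056, 0.998, -0.0], [0.0, -0.0, -1.0]]
force: [-0.3, -0.4, -1.1]
gripper_width: -0.0001
gripper_force: 0.0
```

Emit:
servo_tool([
  [[0, 0.025, -0.004], [0, 0, 0]],
  [[0, 0.025, -0.004], [0, 0, 0]],
  [[0, 0.025, -0.005], [0, 0, 0]],
  [[0, 0.016, -0.003], [0, 0, 0]],
  [[0, 0.016, -0.003], [0, 0, 0]],
])

```text
time: 6.75
eef_pos: [0.5496, 0.2099, 0.0997]
orientation: [[-0.998, 0.056, -0.003], [0.056, 0.998, -0.003], [0.002, -0.003, -1.0]]
force: [-1.0, -6.5, -5.8]
gripper_width: -0.0002
gripper_force: 3.1
```

```bash
python3 - <<'E'
from h import *
st()
E
```

```text
6.75 [0.5496 0.2099 0.0997] yaw 176.8 tilt [-0.003 -0.003 -1.   ] [-1.  -6.5 -5.8] -0.0002 3.0669018952175975
```

Pushing with 6.5 N as expected. I'll continue gently to the end stop.

Emit:
servo_tool([
  [[0, 0.007, -0.001], [0, 0, 0]],
  [[0, 0.007, -0.001], [0, 0, 0]],
  [[0, 0.004, -0.001], [0, 0, 0]],
])

```text
time: 7.12
eef_pos: [0.5507, 0.2276, 0.103]
orientation: [[-0.998, 0.056, -0.002], [0.056, 0.998, -0.002], [0.002, -0.002, -1.0]]
force: [-0.4, -6.6, -4.9]
gripper_width: 0.0
gripper_force: 3.0
```

Emit:
servo_tool([
  [[0, 0.003, -0.001], [0, 0, 0]],
  [[0, 0.003, 0], [0, 0, 0]],
])

```text
time: 7.38
eef_pos: [0.5512, 0.2334, 0.1043]
orientation: [[-0.998, 0.056, -0.002], [0.056, 0.998, -0.002], [0.002, -0.002, -1.0]]
force: [-1.8, -6.6, 0.0]
gripper_width: -0.0003
gripper_force: 3.4
```

Emit:
servo_tool([
  [[0, 0.003, 0], [0, 0, 0]],
  [[0, 0.003, -0.001], [0, 0, 0]],
])

```text
time: 7.62
eef_pos: [0.5514, 0.2378, 0.1051]
orientation: [[-0.998, 0.057, -0.002], [0.057, 0.998, -0.006], [0.002, -0.006, -1.0]]
force: [-1.6, -21.6, -4.2]
gripper_width: 0.0002
gripper_force: 10.8
```

Emit:
servo_tool([
  [[0, 0.002, 0], [0, 0, 0]],
  [[0, 0.002, 0], [0, 0, 0]],
])

```text
time: 7.88
eef_pos: [0.5514, 0.2382, 0.105]
orientation: [[-0.998, 0.059, -0.004], [0.059, 0.998, -0.013], [0.003, -0.013, -1.0]]
force: [-6.5, -38.8, 4.7]
gripper_width: -0.0
gripper_force: 19.6
```

Emit:
servo_tool([
  [[0, 0.002, 0], [0, 0, 0]],
  [[0, 0.002, 0], [0, 0, 0]],
])

```text
time: 8.12
eef_pos: [0.5514, 0.2386, 0.105]
orientation: [[-0.998, 0.062, -0.005], [0.062, 0.998, -0.02], [0.003, -0.02, -1.0]]
force: [-11.0, -57.8, 9.1]
gripper_width: -0.0002
gripper_force: 29.3
```

```bash
python3 - <<'E'
from h import *;import pickle
d=pickle.load(open("d0.pkl","rb"));s=d["side"]
print(onz(s,[[219.5,246.5]],0)); 
plan([((.551,.215,.12),176.8,1),((.551,.19,.18),176.8,1),((.535,-.03,.26),150,4),((.47,-.345,.24),109.4,6)])
E
```

```text
[[ 0.46619801 -0.23709412  0.        ]]
[[[-0.001,-0.024,-0.015],[-0.02,-0.004,-0.006]],[[-0.001,-0.025,-0.06],[0,0,0]],[[0.001,-0.055,-0.02],[0,0,0.117]],[[-0.006,-0.055,-0.02],[0,0,0.117]],[[-0.012,-0.054,-0.02],[0,0,0.117]]]
[[[-0.018,-0.052,-0.02],[0,0,0.117]],[[-0.017,-0.051,0.003],[0,0,0.118]],[[-0.023,-0.048,0.004],[0,0,0.118]],[[-0.028,-0.046,0.003],[0,0,0.118]],[[-0.033,-0.042,0.004],[0,0,0.118]]]
[[[-0.038,-0.037,0.003],[0,0,0.118]],[[-0.043,-0.033,0.003],[0,0,0.118]]]
```

Emit:
servo_tool([
  [[-0.001, -0.03, -0.015], [0, 0, 0]],
  [[-0.001, -0.025, -0.06], [0, 0, 0]],
  [[0.001, -0.055, -0.02], [0, 0, 0.117]],
  [[-0.006, -0.055, -0.02], [0, 0, 0.117]],
  [[-0.012, -0.054, -0.02], [0, 0, 0.117]],
], squeeze=40)

```text
time: 8.75
eef_pos: [0.54, 0.0276, 0.2396]
orientation: [[-0.917, 0.399, 0.001], [0.399, 0.917, 0.0], [-0.001, 0.001, -1.0]]
force: [0.7, -0.5, -0.6]
gripper_width: -0.0001
gripper_force: 0.0
```

Emit:
servo_tool([
  [[-0.018, -0.052, -0.02], [0, 0, 0.117]],
  [[-0.017, -0.051, 0.003], [0, 0, 0.118]],
  [[-0.023, -0.048, 0.004], [0, 0, 0.118]],
  [[-0.028, -0.046, 0.003], [0, 0, 0.118]],
  [[-0.033, -0.042, 0.004], [0, 0, 0.118]],
], gripper=78)

```text
time: 9.38
eef_pos: [0.492, -0.2373, 0.2449]
orientation: [[-0.541, 0.841, 0.001], [0.841, 0.541, -0.0], [-0.001, 0.001, -1.0]]
force: [0.1, 0.6, 0.6]
gripper_width: 0.0667
gripper_force: 0.0
```

Emit:
servo_tool([
  [[-0.038, -0.037, 0.003], [0, 0, 0.118]],
  [[-0.043, -0.033, 0.003], [0, 0, 0.118]],
  [[0, 0, 0], [0, 0, 0]],
])

```text
time: 9.75
eef_pos: [0.4701, -0.3438, 0.2378]
orientation: [[-0.328, 0.945, -0.0], [0.945, 0.328, 0.0], [0.0, -0.0, -1.0]]
force: [0.1, 0.1, -0.5]
gripper_width: 0.0665
gripper_force: 0.0
```

```bash
cat > can.py <<'E'
from h import *
import sys,pickle
from plant import env,imaging
st()
o=env.observe();c=imaging.capture("wrist");t=imaging.capture("top")
pickle.dump((o,c,t),open("w_%s.pkl"%sys.argv[1],"wb"))
T=np.eye(4);T[:3,:3]=o["orientation"];T[:3,3]=o["eef_pos"];T=T@c["hand_eye"]
for n,a in dict(green=(45,85),red=(172,6),orange=(7,18),blue=(100,125)).items():
    for b in blobs(mask(c["frame"],*a),150):
        box=cv2.boxPoints(b[2]);print(n,b[0],b[1],onz(c,[b[1]],.05,T)[0,:2].round(4),onz(c,box,.04,T)[:,:2].round(3).tolist())
cv2.imwrite("pics/w_%s.png"%sys.argv[1],np.hstack([cv2.resize(c["frame"],(400,300)),cv2.resize(t["frame"],(400,300))]))
E
python3 can.py g
```

```text
9.75 [ 0.4701 -0.3438  0.2378] yaw 109.1 tilt [-0.  0. -1.] [ 0.1  0.1 -0.5] 0.0665 0.0
green [234, 131, 43, 32, 1230] [254.9, 147.0] [ 0.4599 -0.3252] [[0.442, -0.352], [0.432, -0.317], [0.478, -0.302], [0.489, -0.337]]
green [235, 181, 40, 30, 1006] [254.3, 195.9] [ 0.4782 -0.3806] [[0.451, -0.373], [0.496, -0.358], [0.508, -0.393], [0.463, -0.409]]
green [203, 257, 55, 56, 1531] [233.6, 289.2] [ 0.4947 -0.5122] [[0.455, -0.532], [0.489, -0.469], [0.536, -0.503], [0.502, -0.569]]
green [240, 303, 44, 33, 591] [266.1, 323.9] [ 0.554  -0.5506] [[0.526, -0.584], [0.552, -0.524], [0.587, -0.546], [0.562, -0.609]]
red [268, 0, 76, 84, 1474] [289.1, 59.0] [ 0.4635 -0.227 ] [[0.409, -0.224], [0.439, -0.175], [0.52, -0.209], [0.492, -0.263]]
red [372, 129, 52, 37, 1568] [397.3, 147.3] [ 0.6119 -0.2728] [[0.597, -0.3], [0.581, -0.263], [0.636, -0.246], [0.654, -0.283]]
red [367, 175, 48, 36, 1318] [390.1, 194.0] [ 0.6295 -0.3255] [[0.614, -0.352], [0.601, -0.313], [0.655, -0.302], [0.67, -0.34]]
orange [205, 114, 245, 101, 10938] [320.7, 158.8] [ 0.5354 -0.3133] [[0.427, -0.424], [0.395, -0.31], [0.656, -0.222], [0.715, -0.327]]
blue [305, 129, 44, 33, 1285] [326.3, 145.6] [ 0.5355 -0.2973] [[0.52, -0.322], [0.509, -0.288], [0.556, -0.274], [0.569, -0.308]]
blue [302, 179, 42, 31, 1049] [322.4, 194.7] [ 0.5541 -0.3526] [[0.539, -0.379], [0.528, -0.344], [0.575, -0.332], [0.588, -0.367]]
```

View pics/w_g.png

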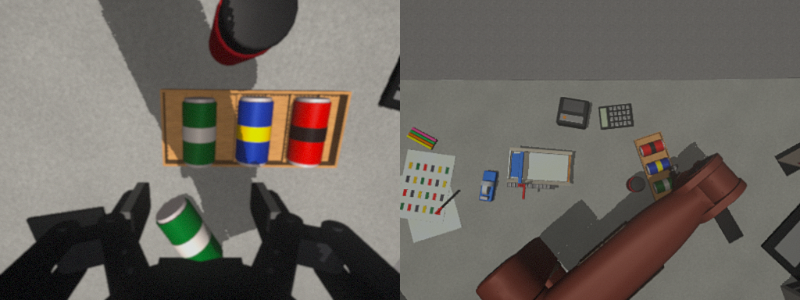

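The wrist view (left half) shows the small green can centred at about (199,131), between the ribs, with the flask clear above it. The top view (right half) shows the follower fully back.

Emit:
servo_tool([
  [[-0.004, -0.004, 0.05], [0, 0, 0.006]],
  [[-0.005, 0, 0.05], [0, 0, 0]],
  [[0, 0, 0.05], [0, 0, 0]],
  [[0, 0, 0.045], [0, 0, 0]],
  [[0, 0, 0.025], [0, 0, 0]],
])

```text
time: 10.48
eef_pos: [0.4703, -0.3479, 0.0166]
orientation: [[-0.33, 0.944, -0.001], [0.944, 0.33, 0.002], [0.002, -0.001, -1.0]]
force: [1.0, -0.6, 0.3]
gripper_width: 0.0667
gripper_force: 0.0
```

Emit:
servo_tool([
  [[0, 0, 0], [0, 0, 0]],
  [[0, 0, 0], [0, 0, 0]],
  [[0, 0, 0], [0, 0, 0]],
  [[0, 0, 0], [0, 0, 0]],
], gripper=0)

```text
time: 10.98
eef_pos: [0.4709, -0.351, 0.02]
orientation: [[-0.327, 0.945, 0.001], [0.945, 0.327, -0.001], [-0.001, 0.001, -1.0]]
force: [-0.3, 0.1, -2.0]
gripper_width: 0.0521
gripper_force: 45.4
```

```bash
python3 - <<'E'
from h import *
plan([((.471,-.351,.10),109,2),((.49,-.32,.25),112,3),((.535,-.02,.25),155,6),((.542,.117,.14),176.8,4),((.542,.117,.08),176.8,2),((.542,.117,.062),176.8,3)])
E
```

```text
[[[0,0,-0.04],[0,0.001,0.001]],[[0,0,-0.04],[0,0.001,0.001]],[[0.008,0.009,-0.05],[0,0,-0.018]],[[0.007,0.01,-0.05],[0,0,-0.018]],[[0.008,0.01,-0.05],[0,0,-0.018]]]
[[[0.043,0.026,0],[0,0,-0.125]],[[0.04,0.031,0],[0,0,-0.125]],[[0.036,0.035,0],[0,0,-0.125]],[[0.031,0.04,0],[0,0,-0.125]],[[0.026,0.044,0],[0,0,-0.125]]]
[[[0.02,0.046,0],[0,0,-0.125]],[[0.013,0.032,0.028],[0,0,-0.095]],[[0.01,0.033,0.027],[0,0,-0.095]],[[0.007,0.033,0.028],[0,0,-0.095]],[[0.003,0.034,0.027],[0,0,-0.095]]]
[[[0,0,0.03],[0,0,0]],[[0,0,0.03],[0,0,0]],[[0,0,0.006],[0,0,0]],[[0,0,0.006],[0,0,0]],[[0,0,0.006],[0,0,0]]]
```

Emit:
servo_tool([
  [[0, 0, -0.04], [0, 0, 0]],
  [[0, 0, -0.04], [0, 0, 0]],
  [[0.008, 0.009, -0.05], [0, 0, -0.018]],
  [[0.007, 0.01, -0.05], [0, 0, -0.018]],
  [[0.008, 0.01, -0.05], [0, 0, -0.018]],
])

```text
time: 11.6
eef_pos: [0.4898, -0.3187, 0.2512]
orientation: [[-0.378, 0.926, 0.001], [0.926, 0.378, -0.001], [-0.001, 0.0, -1.0]]
force: [0.0, -0.9, -2.2]
gripper_width: 0.0518
gripper_force: 45.5
```

Emit:
servo_tool([
  [[0.043, 0.026, 0], [0, 0, -0.125]],
  [[0.04, 0.031, 0], [0, 0, -0.125]],
  [[0.036, 0.035, 0], [0, 0, -0.125]],
  [[0.031, 0.04, 0], [0, 0, -0.125]],
  [[0.026, 0.044, 0], [0, 0, -0.125]],
])

```text
time: 12.22
eef_pos: [0.527, -0.0674, 0.2495]
orientation: [[-0.85, 0.527, 0.001], [0.527, 0.85, -0.0], [-0.001, 0.0, -1.0]]
force: [0.8, 0.4, -3.4]
gripper_width: 0.0515
gripper_force: 45.7
```

Emit:
servo_tool([
  [[0.02, 0.046, 0], [0, 0, -0.125]],
  [[0.013, 0.032, 0.028], [0, 0, -0.095]],
  [[0.01, 0.033, 0.027], [0, 0, -0.095]],
  [[0.007, 0.033, 0.028], [0, 0, -0.095]],
  [[0.003, 0.034, 0.027], [0, 0, -0.095]],
])

```text
time: 12.85
eef_pos: [0.5409, 0.1185, 0.1386]
orientation: [[-0.999, 0.051, 0.001], [0.051, 0.999, -0.0], [-0.001, -0.0, -1.0]]
force: [0.2, -0.2, -1.6]
gripper_width: 0.0517
gripper_force: 45.7
```

```bash
python3 - <<'E'
from h import *
st();plan([((.542,.117,.08),176.8,2),((.542,.117,.062),176.8,3)])
E
```

```text
12.85 [0.5409 0.1185 0.1386] yaw 177.1 tilt [ 0.001 -0.    -1.   ] [ 0.2 -0.2 -1.6] 0.0517 45.70666551589966
[[[-0.001,-0.001,0.029],[0,0,0.003]],[[0,0,0.03],[0,0,0.003]],[[0,0,0.006],[0,0,0]],[[0,0,0.006],[0,0,0]],[[0,0,0.006],[0,0,0]]]
```

Emit:
servo_tool([
  [[-0.001, -0.001, 0.029], [0, 0, 0.003]],
  [[0, 0, 0.03], [0, 0, 0.003]],
  [[0, 0, 0.006], [0, 0, 0]],
  [[0, 0, 0.006], [0, 0, 0]],
  [[0, 0, 0.004], [0, 0, 0]],
])

```text
time: 13.48
eef_pos: [0.5426, 0.1162, 0.065]
orientation: [[-0.998, 0.06, 0.002], [0.06, 0.998, -0.0], [-0.002, -0.0, -1.0]]
force: [0.3, 0.2, -1.8]
gripper_width: 0.052
gripper_force: 45.5
```

Emit:
servo_tool([
  [[0, 0, 0.002], [0, 0, 0]],
  [[0, 0, 0.001], [0, 0, 0]],
])

```text
time: 13.72
eef_pos: [0.542, 0.1163, 0.0614]
orientation: [[-0.998, 0.06, 0.001], [0.06, 0.998, -0.0], [-0.001, -0.0, -1.0]]
force: [-0.2, 0.2, -1.9]
gripper_width: 0.0517
gripper_force: 45.5
```

Emit:
servo_tool([
  [[0, 0, 0.001], [0, 0, 0]],
  [[0, 0, 0.001], [0, 0, 0]],
])

```text
time: 13.98
eef_pos: [0.5418, 0.1163, 0.059]
orientation: [[-0.998, 0.06, 0.0], [0.06, 0.998, -0.0], [-0.0, -0.0, -1.0]]
force: [-0.6, 0.3, -2.6]
gripper_width: 0.0518
gripper_force: 45.5
```

Emit:
servo_tool([
  [[0, 0, 0.001], [0, 0, 0]],
  [[0, 0, 0.001], [0, 0, 0]],
])

```text
time: 14.22
eef_pos: [0.5417, 0.1163, 0.0569]
orientation: [[-0.998, 0.06, -0.0], [0.06, 0.998, -0.0], [0.0, -0.0, -1.0]]
force: [0.4, -0.5, -2.0]
gripper_width: 0.0515
gripper_force: 45.5
```

Emit:
servo_tool([
  [[0, 0, 0.001], [0, 0, 0]],
  [[0, 0, 0.001], [0, 0, 0]],
])

```text
time: 14.48
eef_pos: [0.5419, 0.1163, 0.0554]
orientation: [[-0.998, 0.06, 0.0], [0.06, 0.998, -0.0], [-0.0, -0.0, -1.0]]
force: [-3.3, 0.2, 8.0]
gripper_width: 0.0518
gripper_force: 46.4
```

Emit:
servo_tool([
  [[0, 0, 0.001], [0, 0, 0]],
  [[0, 0, 0.001], [0, 0, 0]],
])

```text
time: 14.72
eef_pos: [0.542, 0.1163, 0.0553]
orientation: [[-0.998, 0.059, 0.001], [0.059, 0.998, -0.0], [-0.001, -0.0, -1.0]]
force: [-11.8, -0.7, 24.8]
gripper_width: 0.0518
gripper_force: 48.1
```

Emit:
servo_tool([
  [[0.001, 0, -0.002], [0, 0, 0]],
  [[0, 0, 0], [0, 0, 0]],
])

```text
time: 14.98
eef_pos: [0.5411, 0.1164, 0.0554]
orientation: [[-0.998, 0.06, 0.001], [0.06, 0.998, -0.0], [-0.001, 0.0, -1.0]]
force: [-0.8, 0.0, 4.2]
gripper_width: 0.0515
gripper_force: 46.1
```

Emit:
servo_tool([
  [[0, 0, 0], [0, 0, 0]],
  [[0, 0, 0], [0, 0, 0]],
  [[0, 0, 0], [0, 0, 0]],
], gripper=75)

```text
time: 15.35
eef_pos: [0.5407, 0.1163, 0.0548]
orientation: [[-0.998, 0.06, -0.0], [0.06, 0.998, -0.0], [0.0, -0.0, -1.0]]
force: [0.9, -0.2, 0.1]
gripper_width: 0.0639
gripper_force: 0.1
```

Emit:
servo_tool([
  [[0, 0, -0.01], [0, 0, 0]],
  [[0, 0, -0.02], [0, 0, 0]],
  [[0, 0, -0.04], [0, 0, 0]],
  [[0, 0, -0.05], [0, 0, 0]],
])

```text
time: 15.85
eef_pos: [0.5403, 0.1164, 0.1771]
orientation: [[-0.998, 0.06, -0.0], [0.06, 0.998, -0.0], [0.0, -0.0, -1.0]]
force: [0.5, 0.5, 0.6]
gripper_width: 0.0638
gripper_force: 0.0
```

```bash
python3 can.py r; python3 - <<'E'
from h import *
plan([((.542,.05,.22),160,3),((.60,-.23,.24),112,5),((.628,-.297,.12),109,3)])
E
```

```text
15.85 [0.5403 0.1164 0.1771] yaw 176.6 tilt [-0. -0. -1.] [0.5 0.5 0.6] 0.0638 0.0
green [203, 139, 58, 47, 2363] [232.1, 162.5] [0.5204 0.0934] [[0.498, 0.067], [0.501, 0.121], [0.547, 0.118], [0.543, 0.062]]
green [207, 209, 54, 39, 1651] [231.5, 228.6] [0.5877 0.0871] [[0.569, 0.063], [0.572, 0.117], [0.615, 0.114], [0.612, 0.058]]
red [461, 0, 43, 103, 2331] [481.9, 50.5] [0.4374 0.3108] [[0.477, 0.306], [0.394, 0.31], [0.399, 0.33], [0.482, 0.328]]
orange [194, 121, 17, 126, 983] [201.1, 174.2] [0.5299 0.0631] [[0.481, 0.06], [0.482, 0.075], [0.611, 0.061], [0.61, 0.045]]
blue [412, 104, 86, 177, 9349] [453.1, 188.9] [0.5588 0.3033] [[0.652, 0.263], [0.469, 0.286], [0.486, 0.347], [0.676, 0.336]]
[[[-0.001,-0.022,-0.012],[0.001,0.003,0.096]],[[-0.003,-0.022,-0.013],[0.001,0.003,0.096]],[[-0.005,-0.022,-0.012],[0.001,0.003,0.096]],[[-0.03,-0.049,-0.004],[0,0,0.168]],[[-0.038,-0.043,-0.004],[0,0,0.168]]]
[[[-0.044,-0.036,-0.004],[0,0,0.168]],[[-0.049,-0.028,-0.004],[0,0,0.168]],[[-0.054,-0.019,-0.004],[0,0,0.168]],[[-0.024,0,0.04],[0,0.001,0.017]],[[-0.024,0.001,0.04],[0,0.001,0.017]]]
[[[-0.025,0.001,0.04],[0,0.001,0.017]]]
```

View pics/w_r.png

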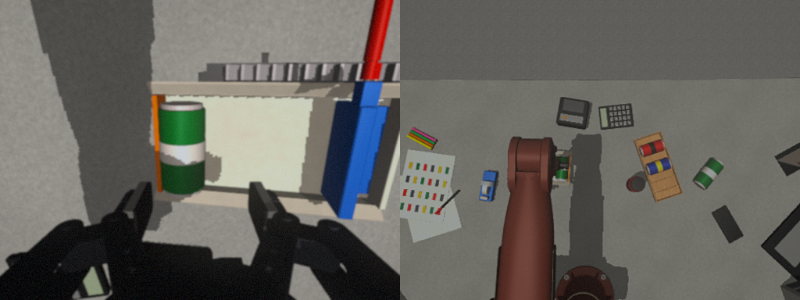

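Green is seated against the orange stop: the can at (182,148) touches the stop at x of about 156. Now the red can.

Emit:
servo_tool([
  [[-0.001, -0.022, -0.012], [0, 0, 0.096]],
  [[-0.003, -0.022, -0.013], [0, 0, 0.096]],
  [[-0.005, -0.022, -0.012], [0, 0, 0.096]],
  [[-0.03, -0.049, -0.004], [0, 0, 0.168]],
  [[-0.038, -0.043, -0.004], [0, 0, 0.168]],
])

```text
time: 16.58
eef_pos: [0.5632, -0.0641, 0.2218]
orientation: [[-0.772, 0.635, 0.002], [0.635, 0.772, -0.001], [-0.002, 0.001, -1.0]]
force: [1.1, 0.5, -0.4]
gripper_width: 0.064
gripper_force: 0.0
```

Emit:
servo_tool([
  [[-0.044, -0.036, -0.004], [0, 0, 0.168]],
  [[-0.049, -0.028, -0.004], [0, 0, 0.168]],
  [[-0.054, -0.019, -0.004], [0, 0, 0.168]],
  [[-0.024, 0, 0.02], [0, 0, 0.017]],
  [[-0.024, 0.001, 0.02], [0, 0, 0.017]],
], gripper=77)

```text
time: 17.2
eef_pos: [0.6163, -0.2757, 0.1929]
orientation: [[-0.34, 0.94, 0.001], [0.94, 0.34, -0.001], [-0.001, 0.001, -1.0]]
force: [-0.8, -0.4, 0.6]
gripper_width: 0.0658
gripper_force: 0.0
```

Emit:
servo_tool([
  [[-0.025, 0.001, 0.02], [0, 0, 0.017]],
  [[0, 0, 0], [0, 0, 0]],
])

```text
time: 17.45
eef_pos: [0.6246, -0.2981, 0.1706]
orientation: [[-0.324, 0.946, -0.002], [0.946, 0.324, 0.001], [0.002, -0.002, -1.0]]
force: [0.2, 0.9, -0.1]
gripper_width: 0.0656
gripper_force: 0.0
```

```bash
python3 can.py r2
```

```text
17.45 [ 0.6246 -0.2981  0.1706] yaw 108.9 tilt [-0.002  0.001 -1.   ] [ 0.2  0.9 -0.1] 0.0656 0.0
green [93, 339, 49, 45, 1239] [121.3, 367.6] [ 0.5479 -0.561 ] [[0.514, -0.593], [0.549, -0.526], [0.584, -0.557], [0.549, -0.628]]
red [0, 0, 167, 73, 7353] [104.5, 35.3] [ 0.4666 -0.2228] [[0.378, -0.259], [0.384, -0.203], [0.511, -0.183], [0.513, -0.24]]
red [237, 129, 54, 45, 2158] [263.7, 151.3] [ 0.62   -0.2702] [[0.603, -0.3], [0.591, -0.26], [0.637, -0.245], [0.651, -0.284]]
red [238, 189, 51, 41, 1742] [262.9, 209.9] [ 0.638  -0.3239] [[0.621, -0.355], [0.609, -0.315], [0.656, -0.3], [0.67, -0.34]]
orange [24, 111, 303, 121, 22397] [159.3, 167.2] [ 0.5341 -0.3152] [[0.415, -0.427], [0.404, -0.307], [0.662, -0.22], [0.707, -0.329]]
blue [147, 129, 56, 41, 2037] [175.2, 149.2] [ 0.5438 -0.2943] [[0.513, -0.288], [0.56, -0.271], [0.571, -0.306], [0.522, -0.325]]
blue [154, 190, 52, 39, 1567] [179.8, 209.9] [ 0.5626 -0.3498] [[0.533, -0.346], [0.578, -0.327], [0.591, -0.363], [0.544, -0.383]]
```

Emit:
servo_tool([
  [[0, 0.005, 0.03], [0, 0, 0]],
  [[0, 0, 0.04], [0, 0, 0]],
  [[0, 0, 0.04], [0, 0, 0]],
  [[0, 0, 0.025], [0, 0, 0]],
  [[0, 0, 0.017], [0, 0, 0]],
])

```text
time: 18.18
eef_pos: [0.6303, -0.2949, 0.0204]
orientation: [[-0.327, 0.945, 0.001], [0.945, 0.327, -0.0], [-0.001, 0.0, -1.0]]
force: [1.2, 0.9, 0.2]
gripper_width: 0.0658
gripper_force: 0.0
```

Emit:
servo_tool([
  [[0, 0, 0], [0, 0, 0]],
  [[0, 0, 0], [0, 0, 0]],
  [[0, 0, 0], [0, 0, 0]],
  [[0, 0, 0], [0, 0, 0]],
], gripper=0)

```text
time: 18.68
eef_pos: [0.6304, -0.2959, 0.0207]
orientation: [[-0.326, 0.945, 0.001], [0.945, 0.326, -0.001], [-0.001, 0.0, -1.0]]
force: [0.3, -0.6, -2.0]
gripper_width: 0.0517
gripper_force: 43.6
```

```bash
python3 - <<'E'
from h import *
plan([((.63,-.296,.10),109,2),((.62,-.22,.22),118,3),((.56,.05,.22),160,5),((.540,.1706,.15),176.8,3),((.540,.1706,.086),176.8,2),((.540,.1706,.071),176.8,3)])
E
```

```text
[[[0,0,-0.04],[0,0,0]],[[0,0,-0.039],[0,0,0]],[[0.025,0.005,-0.04],[0,0,-0.052]],[[0.025,0.006,-0.04],[0,0,-0.052]],[[0.024,0.008,-0.04],[0,0,-0.052]]]
[[[0.053,0.015,0],[0,0,-0.147]],[[0.051,0.022,0],[0,0,-0.147]],[[0.047,0.03,0],[0,0,-0.147]],[[0.042,0.036,0],[0,0,-0.147]],[[0.036,0.041,-0.001],[0,0,-0.147]]]
[[[0.02,0.036,0.023],[0,0,-0.097]],[[0.016,0.037,0.024],[0,0,-0.097]],[[0.013,0.039,0.023],[0,0,-0.097]],[[0,0,0.032],[0,0,0]],[[0,0,0.032],[0,0,0]]]
[[[0,0,0.005],[0,0,0]],[[0,0,0.005],[0,0,0]],[[0,0,0.005],[0,0,0]]]
```

Emit:
servo_tool([
  [[0, 0, -0.04], [0, 0, 0]],
  [[0, 0, -0.039], [0, 0, 0]],
  [[0.025, 0.005, -0.04], [0, 0, -0.052]],
  [[0.025, 0.006, -0.04], [0, 0, -0.052]],
  [[0.024, 0.008, -0.04], [0, 0, -0.052]],
])

```text
time: 19.3
eef_pos: [0.6197, -0.2191, 0.2206]
orientation: [[-0.47, 0.883, 0.0], [0.883, 0.47, -0.0], [-0.0, 0.0, -1.0]]
force: [0.1, -0.4, -0.9]
gripper_width: 0.052
gripper_force: 43.9
```

Emit:
servo_tool([
  [[0.053, 0.015, 0], [0, 0, -0.147]],
  [[0.051, 0.022, 0], [0, 0, -0.147]],
  [[0.047, 0.03, 0], [0, 0, -0.147]],
  [[0.042, 0.036, 0], [0, 0, -0.147]],
  [[0.036, 0.041, 0], [0, 0, -0.147]],
])

```text
time: 19.92
eef_pos: [0.5591, 0.0514, 0.2194]
orientation: [[-0.942, 0.336, 0.001], [0.336, 0.942, -0.0], [-0.001, 0.0, -1.0]]
force: [0.5, 0.1, -1.6]
gripper_width: 0.0515
gripper_force: 43.9
```

Emit:
servo_tool([
  [[0.02, 0.036, 0.023], [0, 0, -0.097]],
  [[0.016, 0.037, 0.024], [0, 0, -0.097]],
  [[0.013, 0.039, 0.023], [0, 0, -0.097]],
  [[0, 0, 0.016], [0, 0, 0]],
  [[0, 0, 0.016], [0, 0, 0]],
])

```text
time: 20.55
eef_pos: [0.5402, 0.1706, 0.1166]
orientation: [[-0.998, 0.057, 0.001], [0.057, 0.998, -0.0], [-0.001, -0.0, -1.0]]
force: [0.5, 0.0, -2.4]
gripper_width: 0.0517
gripper_force: 43.8
```

```bash
python3 - <<'E'
from h import *
st();plan([((.540,.1706,.09),176.8,2),((.540,.1706,.071),176.8,3)])
E
```

```text
20.55 [0.5402 0.1706 0.1166] yaw 176.7 tilt [ 0.001 -0.    -1.   ] [ 0.5  0.  -2.4] 0.0517 43.83520245552063
[[[0,0,0.013],[0,0,-0.001]],[[0,0,0.014],[0,0,-0.001]],[[0,0,0.006],[0,0,0]],[[0,0,0.006],[0,0,0]],[[0,0,0.007],[0,0,0]]]
```

Emit:
servo_tool([
  [[0, 0, 0.013], [0, 0, 0]],
  [[0, 0, 0.014], [0, 0, 0]],
  [[0, 0, 0.006], [0, 0, 0]],
  [[0, 0, 0.006], [0, 0, 0]],
  [[0, 0, 0.006], [0, 0, 0]],
])

```text
time: 21.18
eef_pos: [0.5403, 0.1707, 0.072]
orientation: [[-0.998, 0.057, 0.001], [0.057, 0.998, -0.0], [-0.001, 0.0, -1.0]]
force: [-0.5, 0.7, -2.1]
gripper_width: 0.0515
gripper_force: 43.8
```

Emit:
servo_tool([
  [[0, 0, 0.003], [0, 0, 0]],
  [[0, 0, 0.001], [0, 0, 0]],
  [[0, 0, 0.001], [0, 0, 0]],
])

```text
time: 21.55
eef_pos: [0.54, 0.1708, 0.0678]
orientation: [[-0.998, 0.057, 0.0], [0.057, 0.998, -0.0], [-0.0, -0.0, -1.0]]
force: [-6.5, -1.3, 11.8]
gripper_width: 0.0517
gripper_force: 45.1
```

Emit:
servo_tool([
  [[0, 0, 0.001], [0, 0, 0]],
  [[0, 0, 0.001], [0, 0, 0]],
])

```text
time: 21.8
eef_pos: [0.54, 0.1709, 0.0677]
orientation: [[-0.998, 0.056, 0.001], [0.056, 0.998, -0.0], [-0.001, -0.0, -1.0]]
force: [-14.4, -1.1, 27.5]
gripper_width: 0.0517
gripper_force: 46.7
```

Emit:
servo_tool([
  [[0, 0, -0.002], [0, 0, 0]],
  [[0, 0, 0], [0, 0, 0]],
])

```text
time: 22.05
eef_pos: [0.5405, 0.1709, 0.0679]
orientation: [[-0.998, 0.057, 0.001], [0.057, 0.998, 0.0], [-0.001, 0.0, -1.0]]
force: [-2.3, 0.0, 6.0]
gripper_width: 0.0519
gripper_force: 44.7
```

Emit:
servo_tool([
  [[0, 0, 0], [0, 0, 0]],
  [[0, 0, 0], [0, 0, 0]],
  [[0, 0, 0], [0, 0, 0]],
], gripper=75)

```text
time: 22.42
eef_pos: [0.5399, 0.1707, 0.0668]
orientation: [[-0.998, 0.057, -0.0], [0.057, 0.998, -0.0], [0.0, -0.0, -1.0]]
force: [0.4, -0.3, -0.2]
gripper_width: 0.064
gripper_force: 0.2
```

Emit:
servo_tool([
  [[0, 0, -0.01], [0, 0, 0]],
  [[0, 0, -0.02], [0, 0, 0]],
  [[0, 0, -0.04], [0, 0, 0]],
  [[0, 0, -0.05], [0, 0, 0]],
])

```text
time: 22.92
eef_pos: [0.5395, 0.1708, 0.1891]
orientation: [[-0.998, 0.057, -0.0], [0.057, 0.998, 0.0], [0.0, 0.0, -1.0]]
force: [0.5, -0.1, 0.7]
gripper_width: 0.0644
gripper_force: 0.0
```

```bash
python3 can.py e
```

```text
22.93 [0.5395 0.1708 0.1891] yaw 176.7 tilt [-0.  0. -1.] [ 0.5 -0.1  0.7] 0.0644 0.0
green [145, 142, 57, 44, 2120] [173.3, 164.0] [0.5204 0.089 ] [[0.5, 0.061], [0.502, 0.116], [0.546, 0.112], [0.543, 0.054]]
green [152, 206, 53, 39, 1356] [176.8, 224.3] [0.5844 0.0837] [[0.57, 0.056], [0.568, 0.11], [0.61, 0.108], [0.612, 0.053]]
red [355, 0, 42, 110, 2412] [371.1, 62.1] [0.4386 0.277 ] [[0.479, 0.267], [0.386, 0.269], [0.39, 0.304], [0.483, 0.306]]
red [200, 135, 60, 49, 2628] [230.2, 159.4] [0.5189 0.145 ] [[0.495, 0.116], [0.498, 0.174], [0.547, 0.172], [0.544, 0.111]]
red [203, 200, 57, 45, 2036] [231.2, 222.9] [0.586  0.1405] [[0.564, 0.112], [0.566, 0.171], [0.617, 0.169], [0.615, 0.107]]
orange [137, 124, 22, 120, 752] [146.0, 170.7] [0.5255 0.0612] [[0.481, 0.056], [0.482, 0.077], [0.61, 0.057], [0.608, 0.034]]
blue [449, 12, 63, 141, 5281] [485.6, 92.0] [0.4699 0.3827] [[0.401, 0.347], [0.404, 0.401], [0.529, 0.425], [0.526, 0.363]]
blue [349, 110, 71, 164, 7232] [381.7, 188.4] [0.557  0.2944] [[0.653, 0.256], [0.476, 0.278], [0.488, 0.335], [0.669, 0.324]]
```

View pics/w_e.png

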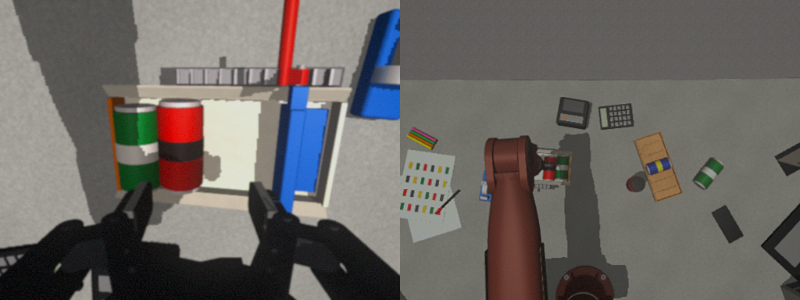

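Green at (137,150) and red at (181,145) lie touching, green against the stop, and the follower is still fully back. The gripper is clear of everything, so I'll let it settle and hand in.

Emit:
servo_tool([
  [[0, 0, -0.03], [0, 0, 0]],
  [[0, 0, 0], [0, 0, 0]],
  [[0, 0, 0], [0, 0, 0]],
  [[0, 0, 0], [0, 0, 0]],
  [[0, 0, 0], [0, 0, 0]],
])

```text
time: 23.65
eef_pos: [0.5396, 0.1708, 0.2163]
orientation: [[-0.998, 0.057, -0.001], [0.057, 0.998, -0.0], [0.001, -0.0, -1.0]]
force: [-0.6, -0.2, 0.4]
gripper_width: 0.0637
gripper_force: 0.0
```

```bash
python3 -c "
from plant import sign_off
print(sign_off())"
```

```text
the job is handed in; nothing more can be done
None
```

I flipped the pawl, slid the follower fully back, laid the green can against the front stop with the red can right behind it, and handed the job in at about 24 s; sign-off returned no verdict.

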